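Offer a tea cabinet's door to its hinge and hold it for the pin

TASK

The small tea cabinet has lost its left door: lift the loose door out of the grooved stand and bring it, upright and wide open (straight out sideways, in line with the cabinet's front), to the cabinet's side so that the door's hinge knuckle sits midway in the gap between the cabinet's two knuckles and all the holes line up. Your colleague will drop the pin in, so finish still holding the door there, steady, its weight carried by the gripper alone and the door not touching the cabinet. Do not bang the cabinet with the door, and leave the teapot, the cup and the dish with the pin where they are.

Things in the scene. Friction and masses are not known exactly. Their poses are not given: they have to be found in the camera images.
- door_centre (a point): Centre of the loose wooden door: 12 mm thick (its x), 110 wide (y), 120 high (z, up), about 0.2 kg, brass hinge knuckle on its -y edge, small knob (16 mm deep) on its +x face 40 mm towards +y at mid-height. Starts upright in the stand's groove. Its upper 60 mm is plain, free to grip across the thickness from above; the top edge is 60 mm above this point.
- door_knuckle (a point): Centre of the door's brass knuckle, an upright tube 30 mm high, 18 mm outside, 10 mm hole along z. Axes as door_centre, fixed at (0, -68, +2) mm from it; it stands off the panel's edge (13 mm from the hole's axis) on a 3 mm leaf.
- cabinet_hinge (a point): Where the centre of the door's knuckle belongs: on the hinge axis, 87 mm above the desk, midway in the 38 mm high gap between the cabinet's two brass knuckles (upright tubes 22 mm high, 18 mm outside, 10 mm hole; the pin is 6 mm). Axes as cabinet; the wide open door has its axes parallel to these and extends to +y. The gap is open to +y and -x: enter level.
- cabinet: Fixed wooden tea cabinet, 140 mm deep (x), 220 mm wide (y), 148 mm high; origin at the centre of its underside on the desk; z up, its front faces its own -x, its left side is +y. Its right door is shut and stays so. The hinge axis (cabinet_hinge) lies at (-78, +123) mm; the cabinet's side face is at y = +110 mm.
- stand: Fixed wooden stand, base 80 mm (x) by 120 mm (y), 10 mm thick, with two rails 90 mm long along y forming a groove 15 mm wide; the rails end 38 mm above the desk; the door's lower edge stands 10 mm above the desk. Origin at the centre of the underside, the groove runs along y.
- teapot: Bystander: white teapot, 84 mm diameter, 79 mm high, spout along its x reaching 70 mm; origin under its centre.
- cup: Bystander: white cup, 66 mm diameter, 48 mm high; origin under its centre.
- pin_dish: Bystander: white dish, 112 mm diameter, with the steel hinge pin lying in it, 18 mm high in all; origin under its centre.
- door: The loose door as a whole: origin at the centre of its lower edge, 60 mm below door_centre, same axes.
Things that resemble listed ones, but are neither listed nor needed, are in the scene too. What is shaped like the door but blue is not meant. Of the things shaped like the stand, the wooden one is meant.

How it is judged:
By the outcome, as a careful person would: the job done as asked, in the order asked, and still so for the second after the job is handed in, while the arm keeps its last pose, push and grip.
It also fails if it takes over 42 s, if anything falls off the work surface, if the arm or the gripper's body presses on something with over 40 N, if the wrist force passes 120 N, or if a joint passes its speed limit or range.

ROBOT

A 6-joint arm with a two-finger parallel gripper is mounted at the origin on the work surface. World frame = base frame: x ahead of the robot, y to its left, z up, the work surface at z = 0. Lengths are in m, angles in rad, forces in N, time in s.
With the tool pointing down it reaches from about 0.4 to 0.825 m from the base axis. Payload 7 kg.
Tool frame: the origin (TCP) lies midway between the tips of the shut fingers; the grasp point (between the pads) lies 19 mm behind it; y points along the fingers, z is the direction in which the jaws open and shut, and the axes are right-handed (so a half turn about y gives the same grasp; the last joint's range is limited). The gripper opens to 85 mm and grips with 20 to 120 N. Pads are 22 mm wide; open, the fingers measure 114 mm over their backs; the gripper's body (76 mm by 85 mm) begins 54 mm behind the grasp point. The pads swing forward as they close: fully open they stand 13 mm farther back than shut.
Start: joints at [1.633, 0.359, 0.012, 0, -1.224, -0.288], TCP at [0.151, 0.658, 0.231] pointing down, gripper open.
Joint ranges: [-3.07, 3.07], [-1.43, 2.12], [-1.02, 1.25], [-3.03, 1.67], [-3.05, -0], [-3.03, 3.03]. Speed limits (rad/s): [2.39, 2.39, 3.01, 3.14, 3.14, 3.14].

INTERFACE

Orientations are given as a rotation vector (axis times angle).
In Python, from bench import * gives the robot as it stands.
- The arm moves only by the tool arm_command, never from a script. Its argument "rows" is one flat list of numbers, 7 for each row, row after row: the shift along the tool's x, y, z in m, then the turn, a rotation vector about the tool's x, y, z in rad, then the finger opening in m, from 0 to 0.0854. In form: [dx, dy, dz, rx, ry, rz, grip, dx, dy, dz, rx, ry, rz, grip, ...]. A call has 1 to 8 rows; each row shifts and turns the commanded pose from where the row before left it, along the tool's axes as they then stand; what a row does not reach is not made up. A row lasts 1/12 s, in which the tool goes at most 41.7 mm and 7.16 degrees, less where a joint would pass 70% of its speed; a pose out of reach is approached as far as the arm can. A call is refused whole if a number of a shift passes 0.0417 or a number of a turn 0.125, either way. A call with a gripper value outside its range is refused whole. The fingers move at their own pace and stop on an object; "newtons" is the grip in N (left out, the last holds). Time passes only in rows, so rows that do not move let the fingers close. It gives the time, the measured TCP pose, the force and the opening at its end, in the units of the state.
- get_state(): the state, without advancing time (a new reading comes with each control period).
- capture(name): name is "scene" or "top"; returns (picture, depth): 400x640x3 uint8, red, green, blue; 400x640 float32, m along the optical axis (not along the pixel's ray), 0 where there is no reading.
- camera_params(name): a dict with "vfov" (degrees; the focal length in pixels is half the picture's height over the tangent of half this angle, whatever the lens; pixels are square), "cx", "cy" (the principal point, pixels), "extrinsics" (4x4, takes a point from world to camera coordinates). Camera axes: x right, y down, z forward; pixel columns grow to the right and rows downward; lengths in m; the calibration is good to about 2 mm. A picture is of the moment at which its call begins. camera_params takes no time and is no camera call.
- finish_job(): hands the job in, once; it reports no verdict.
The state is a dict: "t": time; "joint_positions": joint angles; "qd": joint speeds; "tau": joint torques, N m; "eef_pos": TCP position; "tool_rot": TCP orientation; "wrist_force": force on the tool from outside, world axes, zero at the start; "moment": the same for the moment, N m; "gripper_width": finger opening in m.
Only numpy, scipy, OpenCV 4.12 (cv2) and the standard library are available. Lean on these libraries where they do the work, as an engineer would, in place of code of your own. Each camera call takes 0.05 s, during which the arm holds its last target. There are 200 camera calls.

## Working session

There is one attempt and no reset: what is moved stays moved. The work goes in short steps, Python scripts to look and compute and a tool call to move; the robot and the scene stay as the last step left them, time stands still between calls to the robot, and variables do not carry over. Pictures are saved under pics/ and viewed, about 8 in all and at most 12, crops included, and the job is handed in when it is done.

Besides the shell and the picture viewer there is one more tool, called after ">>>" as a command line: name --argument value ..., lists and objects as JSON in quotes. arm_command: Moves the arm, as the interface text tells. Its arguments: {"type":"object","properties":{"rows":{"type":"array","items":{"type":"number"}},"newtons":{"type":"number"}},"required":["rows"]}

```bash
mkdir -p pics; ls
python3 - <<'E'
from bench import *
import cv2,numpy as np
s=get_state();print({k:np.round(v,3).tolist() for k,v in s.items()})
for n in("scene","top"):
    p,d=capture(n);cv2.imwrite(f"pics/{n}0.png",p[:,:,::-1]);np.save(f"pics/{n}0.npy",d)
    c=camera_params(n);print(n,c['vfov'],c['cx'],c['cy'],np.round(c['extrinsics'],4).tolist(), {k:v for k,v in c.items() if k not in('vfov','cx','cy','extrinsics')})
E
```

```text
pics
{'t': 0.0, 'joint_positions': [1.633, 0.359, 0.011, -0.0, -1.224, -0.288], 'qd': [0.0, -0.0, -0.002, -0.001, -0.001, 0.002], 'tau': [-0.0, -58.332, 29.343, 6.937, -0.006, -0.0], 'eef_pos': [0.151, 0.657, 0.23], 'tool_rot': [-0.238, -2.1, 2.104], 'wrist_force': [-0.474, -0.254, 0.163], 'moment': [-0.047, 0.008, -0.005], 'gripper_width': 0.085}
scene 47.45352164597016 315.7433521204619 197.9169626975441 [[0.4284, 0.9036, 0.0054, -0.3619], [0.4937, -0.229, -0.8389, -0.1801], [-0.7568, 0.3621, -0.5442, 1.5228], [0.0, 0.0, 0.0, 1.0]] {}
top 50.941031016115176 316.8235170093795 195.55144926140125 [[-0.0056, -1.0, 0.0069, 0.1245], [-0.9937, 0.0048, -0.112, 0.5869], [0.112, -0.0075, -0.9937, 1.2318], [0.0, 0.0, 0.0, 1.0]] {}
```

View pics/scene0.png

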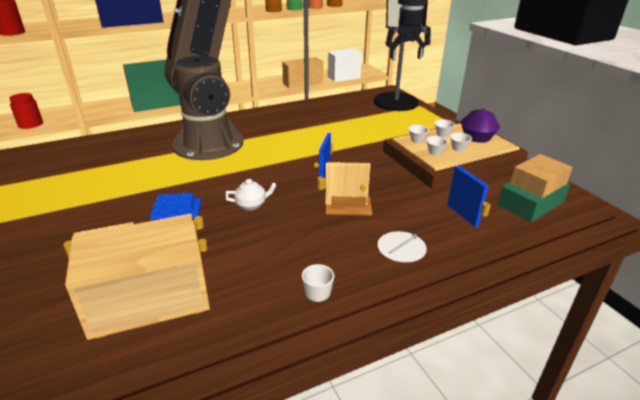

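View pics/top0.png

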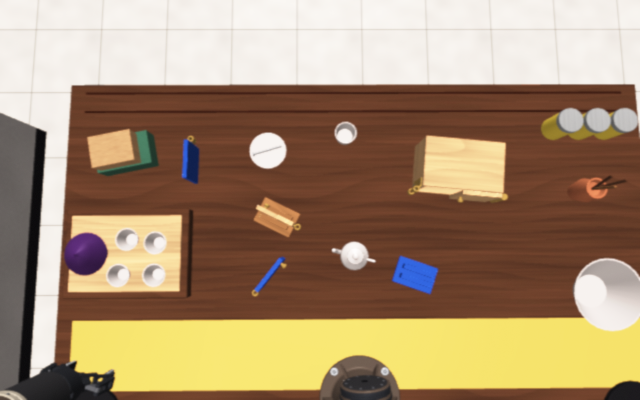

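```bash
cat > h.py <<'E'
import numpy as np,cv2
from bench import *
def cam(n):
    c=camera_params(n);f=200/np.tan(np.radians(c['vfov']/2));return f,c['cx'],c['cy'],np.array(c['extrinsics'])
def cloud(n,d):
    f,cx,cy,E=cam(n);v,u=np.mgrid[:400,:640]
    P=np.stack([(u-cx)/f*d,(v-cy)/f*d,d],-1);return (P-E[:3,3])@E[:3,:3]
def proj(n,P):
    f,cx,cy,E=cam(n);q=np.atleast_2d(P)@E[:3,:3].T+E[:3,3];return np.c_[f*q[:,0]/q[:,2]+cx,f*q[:,1]/q[:,2]+cy]
def crop(img,u0,v0,w,h,k):
    return cv2.resize(img[v0:v0+h,u0:u0+w],None,fx=k,fy=k,interpolation=cv2.INTER_CUBIC)
def tri(obs): # list of (cam,u,v)
    A=[];b=[]
    for n,u,v in obs:
        f,cx,cy,E=cam(n)
        for a,r in(((u-cx)/f,0),((v-cy)/f,1)):
            A.append(E[r,:3]-a*E[2,:3]);b.append(a*E[2,3]-E[r,3])
    x,r,_,_=np.linalg.lstsq(np.array(A),np.array(b),rcond=None);return x,r
E
python3 - <<'E'
from h import *
S=cv2.imread('pics/scene0.png');T=cv2.imread('pics/top0.png')
a=np.hstack([crop(T,250,192,56,50,7),crop(S,312,150,56,50,7)])
b=np.hstack([crop(T,405,130,112,80,3.5),crop(S,60,200,150,107,3.5)][:1])
b2=crop(S,170,205,56,40,7)
b1=crop(T,400,170,56,40,7)
cv2.imwrite('pics/c1.png',np.vstack([a,np.hstack([b1,b2])]))
for n in('top','scene'):
    d=np.load(f'pics/{n}0.npy');P=cloud(n,d);np.save(f'pics/P{n}.npy',P)
    print(n,(d==0).mean())
    for (u,v) in ([(460,160),(300,160),(270,217),(275,210)] if n=='top' else [(135,250),(140,300),(348,180),(400,250)]):print(u,v,P[v,u].round(4))
E
```

```text
top 0.003984375
460 160 [ 0.672  -0.2752  0.1461]
300 160 [ 7.030e-01  1.731e-01 -1.000e-04]
270 217 [0.5229 0.2607 0.044 ]
275 210 [0.544  0.2465 0.0392]
scene 0.00401171875
135 250 [ 0.6775 -0.2847  0.1491]
140 300 [ 0.7312 -0.297   0.0775]
348 180 [0.528  0.241  0.0849]
400 250 [0.7474 0.2603 0.0115]
```

View pics/c1.png

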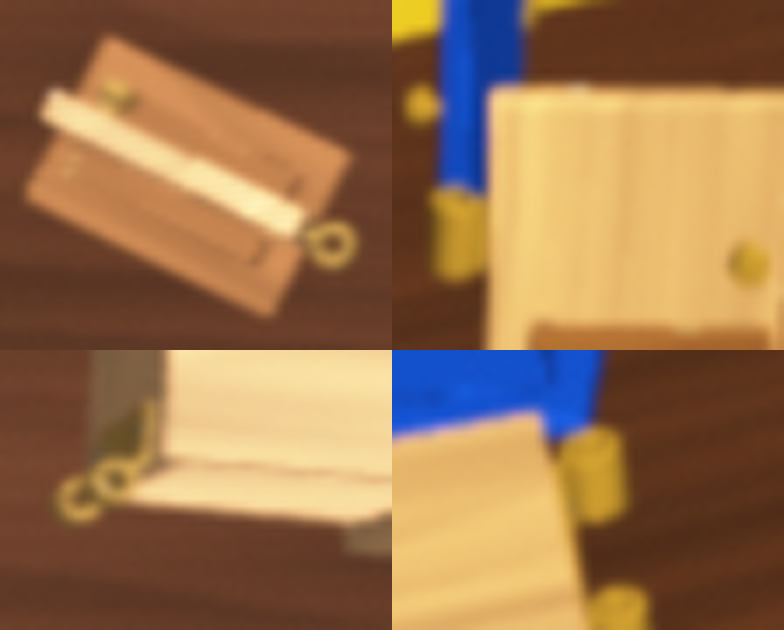

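Run:
```python
from h import *
T=cv2.imread('pics/top0.png');S=cv2.imread('pics/scene0.png')
for n,I,W in(('top',T,(slice(125,210),slice(400,520))),('scene',S,(slice(200,340),slice(60,215)))):
    P=np.load(f'pics/P{n}.npy')
    f,cx,cy,E=cam(n);print(n,'campos',(-E[:3,:3].T@E[:3,3]).round(3))
    Q=P[W].reshape(-1,3);m=(Q[:,2]>.142)&(Q[:,2]<.16)
    t=Q[m];r=cv2.minAreaRect((t[:,:2]*1000).astype(np.float32));print('cab top',r,np.median(t[:,2]),t[:,2].std())
# back/side faces from scene
P=np.load('pics/Pscene.npy');Q=P[210:335,62:212].reshape(-1,3);w=(Q[:,2]>.02)&(Q[:,2]<.13)
print('sideface sample',len(Q[w]))
b=Q[w&(Q[:,1]<-.19)&(Q[:,0]>.7)]
c=np.polyfit(b[:,1],b[:,0],1);print('back face x=a*y+b',c,(b[:,0]-np.polyval(c,b[:,1])).std())
# door face/top
for n,W in(('top',(slice(195,240),slice(250,303))),('scene',(slice(155,215),slice(312,372)))):
    P=np.load(f'pics/P{n}.npy');Q=P[W].reshape(-1,3);I=(T if n=='top' else S)[W].reshape(-1,3)
    m=(Q[:,2]>.12)&(Q[:,2]<.14)&(I[:,2]>150);t=Q[m];print(n,'door top',len(t),np.median(t[:,2]),cv2.minAreaRect((t[:,:2]*1000).astype(np.float32)))
    if n=='scene':
        m=(Q[:,2]>.06)&(Q[:,2]<.12)&(I[:,2]>180)&(I[:,0]>60);t=Q[m]
        vx,vy,x0,y0=cv2.fitLine(t[:,:2].astype(np.float32),cv2.DIST_HUBER,0,.001,.001).ravel();print('face',len(t),np.degrees(np.arctan2(vy,vx)),x0,y0)
        s=t[:,:2]@[vx,vy]; print('extent',s.min(),s.max(), np.percentile((t[:,:2]-[x0,y0])@[-vy,vx],[5,50,95]))
# brass
for n,I in(('top',T),('scene',S)):
    P=np.load(f'pics/P{n}.npy');H=cv2.cvtColor(I,cv2.COLOR_BGR2HSV)
    m=((H[...,0]>18)&(H[...,0]<30)&(H[...,1]>130)&(H[...,2]>90)).astype(np.uint8)
    k,l,st,ce=cv2.connectedComponentsWithStats(m)
    for i in range(1,k):
        if 8<st[i,4]<400: print(n,st[i].tolist(),ce[i].round(1),np.median(P[l==i],0).round(3))
```

```text
top campos [0.446 0.131 1.289]
cab top ((654.9143676757812, -283.52362060546875), (221.36424255371094, 155.16854858398438), 84.33330535888672) 0.1488894561218057 0.0022397245463284827
scene campos [ 1.396 -0.266  0.68 ]
cab top ((655.5803833007812, -283.9311828613281), (220.1362762451172, 158.47760009765625), 84.33045959472656) 0.14884633099031777 0.0014334171342381245
sideface sample 6216
back face x=a*y+b [0.09717485 0.75912805] 0.001142828997895382
top door top 177 0.1313572915396457 ((522.8558349609375, 240.72906494140625), (110.26471710205078, 11.917659759521484), 64.13479614257812)
scene door top 271 0.1288843063410314 ((522.7155151367188, 240.19187927246094), (108.1265640258789, 18.726133346557617), 65.43463897705078)
face 863 63.73916 0.5311165 0.24616632
extent 0.39095887394173146 0.5013588243824896 [-3.59206168e-03 -4.87698254e-05  3.22754148e-03]
top [190, 137, 5, 5, 14] [191.4 139. ] [0.754 0.491 0.072]
top [413, 183, 8, 8, 36] [416.3 186.7] [ 0.602 -0.159  0.127]
top [502, 194, 5, 6, 23] [504.1 196.6] [ 0.57  -0.401  0.128]
top [459, 197, 3, 5, 10] [460.1 199.1] [ 0.569 
[... 1661 characters left out ...]
]
scene [404, 143, 23, 9, 73] [413.7 147. ] [0.392 0.544 0.055]
scene [314, 163, 4, 5, 17] [315.6 164.9] [0.384 0.217 0.063]
scene [318, 176, 14, 28, 159] [324.3 186.5] [0.502 0.19  0.071]
scene [482, 202, 8, 14, 86] [485.4 208.5] [0.758 0.49  0.069]
scene [198, 267, 5, 10, 30] [199.5 271.8] [ 0.741 -0.187  0.111]
scene [200, 279, 5, 12, 31] [202.1 284.3] [ 0.741 -0.186  0.081]
scene [203, 295, 4, 8, 18] [204.3 298.1] [ 0.741 -0.187  0.044]
scene [73, 297, 4, 4, 10] [ 74.5 298.7] [ 0.721 -0.395  0.114]
scene [75, 304, 7, 8, 36] [ 78.1 307.6] [ 0.72  -0.395  0.092]
scene [159, 304, 49, 16, 120] [184.4 312.1] [ 0.737 -0.227  0.02 ]
scene [79, 313, 6, 5, 19] [ 81.3 315.5] [ 0.721 -0.395  0.073]
```

Run:
```python
from h import *
h=[.5956,-.154]
print('upper top ring pred',proj('top',[*h,.128]).round(1),'seen 416.0 188.2')
print('lower',proj('top',[*h,.068]).round(1),'seen 411.3 190.8')
print('door kn',proj('top',[.4926,.1795,.087]).round(1),'seen 296.7,226.3')
for z in(.128,.106,.068,.046,.087): print('scene axis',z,proj('scene',[*h,z]).round(1))
print('scene door kn',proj('scene',[[.4926,.1795,.087],[.4926,.1795,.057]]).round(1))
T=cv2.imread('pics/top0.png');S=cv2.imread('pics/scene0.png')
a=crop(T,402,178,24,20,16);b=crop(S,188,212,24,40,14);c=crop(T,286,216,24,20,16)
cv2.imwrite('pics/c2.png',np.hstack([np.vstack([a,np.zeros((20,384,3),np.uint8),c])[:560],cv2.copyMakeBorder(b,0,100,0,0,0)]))
print(a.shape,b.shape)
```

```text
upper top ring pred [[415.7 188.4]] seen 416.0 188.2
lower [[410.8 191. ]] seen 411.3 190.8
door kn [[296.8 226.5]] seen 296.7,226.3
scene axis 0.128 [[197.9 218. ]]
scene axis 0.106 [[199.3 226.5]]
scene axis 0.068 [[201.7 240.7]]
scene axis 0.046 [[203.  248.7]]
scene axis 0.087 [[200.5 233.7]]
scene door kn [[320.3 178. ]
 [320.2 188. ]]Traceback (most recent call last):
  File "<stdin>", line 10, in <module>
    return _nx.concatenate(arrs, 1, dtype=dtype, casting=casting)
           ~~~~~~~~~~~~~~~^^^^^^^^^^^^^^^^^^^^^^^^^^^^^^^^^^^^^^^
ValueError: all the input array dimensions except for the concatenation axis must match exactly, but along dimension 0, the array at index 0 has size 560 and the array at index 1 has size 660
```

```bash
cat >> h.py <<'E'
from scipy.spatial.transform import Rotation as Rn
def goal(yaw,sgn=1):
    y=np.array([0,0,-1.]);z=sgn*np.array([np.cos(yaw),np.sin(yaw),0]);return Rn.from_matrix(np.c_[np.cross(y,z),y,z])
def delta(pos,yaw,sgn,s=None):
    s=s or get_state();R=Rn.from_rotvec(s['tool_rot']);G=goal(yaw,sgn)
    dp=R.inv().apply(np.array(pos)-s['eef_pos']);dr=(R.inv()*G).as_rotvec()
    print('t',round(s['t'],2),'pos',np.round(s['eef_pos'],4),'j',np.round(s['joint_positions'],3),'w',round(s['gripper_width'],4),'F',np.round(s['wrist_force'],2))
    print('toolframe dp(start axes)',dp.round(4),'dr',dr.round(4),'world dp',(np.array(pos)-s['eef_pos']).round(4))
    return dp,dr
E
python3 - <<'E'
from h import *
R=Rn.from_rotvec(get_state()['tool_rot']);print(R.as_matrix().round(3))
for s in(1,-1): delta([.5227,.2406,.2],np.radians(-26.1),s)
E
```

```text
[[-0.975 -0.    -0.224]
 [ 0.224 -0.002 -0.975]
 [-0.    -1.     0.002]]
t 0.1 pos [0.151  0.6574 0.2305] j [ 1.633  0.359  0.011 -0.    -1.224 -0.288] w 0.0854 F [ 0.11  0.05 -0.99]
toolframe dp(start axes) [-0.4556  0.031   0.323 ] dr [-1.4000e-03 -1.3412e+00  9.0000e-04] world dp [ 0.3717 -0.4168 -0.0305]
t 0.1 pos [0.151  0.6574 0.2305] j [ 1.633  0.359  0.011 -0.    -1.224 -0.288] w 0.0854 F [ 0.11  0.05 -0.99]
toolframe dp(start axes) [-0.4556  0.031   0.323 ] dr [-9.0000e-04  1.8004e+00 -1.5000e-03] world dp [ 0.3717 -0.4168 -0.0305]
```

>>> arm_command --rows '[0, 0, 0, 0, 0.12, 0, 0.085, 0, 0, 0, 0, 0.12, 0, 0.085, 0, 0, 0, 0, 0.12, 0, 0.085, 0, 0, 0, 0, 0.12, 0, 0.085, 0, 0, 0, 0, 0.12, 0, 0.085, 0, 0, 0, 0, 0.12, 0, 0.085, 0, 0, 0, 0, 0.12, 0, 0.085, 0, 0, 0, 0, 0.12, 0, 0.085]'

```text
t: 0.77
eef_pos: [0.1511, 0.6576, 0.2307]
tool_rot: [-1.006, -1.482, 1.484]
wrist_force: [0.7, 0.1, 0.4]
gripper_width: 0.0847
```

>>> arm_command --rows '[0, 0, 0, 0, 0.12, 0, 0.085, 0, 0, 0, 0, 0.12, 0, 0.085, 0, 0, 0, 0, 0.12, 0, 0.085, 0, 0, 0, 0, 0.12, 0, 0.085, 0, 0, 0, 0, 0.12, 0, 0.085, 0, 0, 0, 0, 0.12, 0, 0.085, 0, 0, 0, 0, 0.12, 0, 0.085]'

```text
t: 1.35
eef_pos: [0.1511, 0.6576, 0.2307]
tool_rot: [-1.394, -0.863, 0.864]
wrist_force: [-1.2, 0.4, -0.6]
gripper_width: 0.0847
```

>>> arm_command --rows '[-0.015, 0, -0.037, 0, 0, 0, 0.085, -0.015, 0, -0.037, 0, 0, 0, 0.085, -0.015, 0, -0.037, 0, 0, 0, 0.085, -0.015, 0, -0.037, 0, 0, 0, 0.085, -0.015, 0, -0.037, 0, 0, 0, 0.085, -0.015, 0, -0.037, 0, 0, 0, 0.085, -0.015, 0, -0.037, 0, 0, 0, 0.085]'

```text
t: 1.93
eef_pos: [0.3384, 0.4479, 0.2311]
tool_rot: [-1.391, -0.868, 0.868]
wrist_force: [0.3, -0.7, -1.0]
gripper_width: 0.0848
```

>>> arm_command --rows '[-0.015, 0, -0.037, 0, 0, 0, 0.085, -0.015, 0, -0.037, 0, 0, 0, 0.085, -0.015, 0, -0.037, 0, 0, 0, 0.085, -0.015, 0, -0.037, 0, 0, 0, 0.085, -0.015, 0, -0.037, 0, 0, 0, 0.085, -0.015, 0, -0.037, 0, 0, 0, 0.085, 0, 0, 0, 0, 0, 0, 0.085]'

```text
t: 2.52
eef_pos: [0.5004, 0.2666, 0.2308]
tool_rot: [-1.393, -0.864, 0.866]
wrist_force: [0.8, 0.7, 0.3]
gripper_width: 0.0853
```

```bash
python3 -c "
from h import *
delta([.5227,.2406,.081],np.radians(-26.1),-1)"
```

```text
t 2.52 pos [0.5004 0.2666 0.2308] j [ 8.350e-01  1.830e-01 -2.310e-01  1.000e-03 -1.159e+00 -1.295e+00] w 0.0853 F [0.78 0.7  0.33]
toolframe dp(start axes) [-0.0131  0.1498 -0.0315] dr [ 0.0003 -0.004  -0.0016] world dp [ 0.0223 -0.026  -0.1498]
```

>>> arm_command --rows '[-0.013, 0, -0.0315, 0, 0, 0, 0.085, 0, 0, 0, 0, 0, 0, 0.085, 0, 0.03, 0, 0, 0, 0, 0.085, 0, 0.03, 0, 0, 0, 0, 0.085]'

```text
t: 2.85
eef_pos: [0.5212, 0.246, 0.172]
tool_rot: [-1.39, -0.87, 0.864]
wrist_force: [-0.1, 0.5, -0.5]
gripper_width: 0.0852
```

Run:
```python
from h import *
delta([.5227,.2406,.081],np.radians(-26.1),-1)
I={}
for n in('top','scene'):
    p,d=capture(n);I[n]=p[:,:,::-1];cv2.imwrite(f'pics/{n}1.png',I[n])
cv2.imwrite('pics/c3.png',np.hstack([crop(I['top'],240,180,80,80,5),crop(I['scene'],300,130,80,80,5)]))
```

```text
t 2.85 pos [0.5212 0.246  0.172 ] j [ 0.78   0.242 -0.297  0.    -1.028 -1.237] w 0.0852 F [-0.1   0.49 -0.47]
toolframe dp(start axes) [-0.0045  0.091  -0.0036] dr [ 0.0014 -0.0009  0.0037] world dp [ 0.0015 -0.0054 -0.091 ]
```

View pics/c3.png

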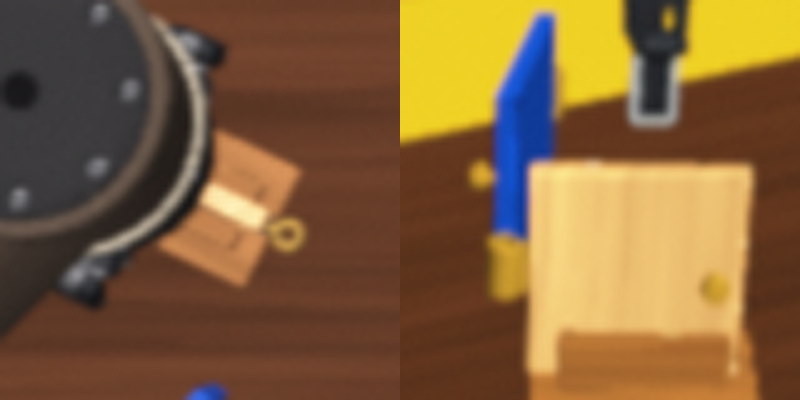

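>>> arm_command --rows '[-0.0045, 0.01, -0.0036, 0.0014, -0.001, 0.0037, 0.085, 0, 0.02, 0, 0, 0, 0, 0.085, 0, 0.02, 0, 0, 0, 0, 0.085, 0, 0.02, 0, 0, 0, 0, 0.085, 0, 0.02, 0, 0, 0, 0, 0.085, 0, 0, 0, 0, 0, 0, 0.085, 0, 0, 0, 0, 0, 0, 0.085]'

```text
t: 3.53
eef_pos: [0.5214, 0.2401, 0.0819]
tool_rot: [-1.392, -0.866, 0.873]
wrist_force: [0.6, 0.0, 0.7]
gripper_width: 0.0849
```

```bash
python3 -c "
from h import *
delta([.5227,.2406,.081],np.radians(-26.1),-1)"
```

```text
t 3.53 pos [0.5214 0.2401 0.0819] j [ 7.720e-01  3.370e-01 -3.990e-01  1.000e-03 -8.390e-01 -1.226e+00] w 0.0849 F [0.56 0.03 0.71]
toolframe dp(start axes) [ 0.0011  0.0008 -0.0009] dr [-0.0012  0.0022 -0.0045] world dp [ 0.0013  0.0005 -0.0009]
```

>>> arm_command --rows '[0.001, 0, -0.001, 0, 0, 0, 0.03, 0, 0, 0, 0, 0, 0, 0.03, 0, 0, 0, 0, 0, 0, 0.03, 0, 0, 0, 0, 0, 0, 0.0, 0, 0, 0, 0, 0, 0, 0.0, 0, 0, 0, 0, 0, 0, 0.0, 0, 0, 0, 0, 0, 0, 0.0, 0, 0, 0, 0, 0, 0, 0.0]' --newtons 60

```text
t: 4.2
eef_pos: [0.5228, 0.2405, 0.0818]
tool_rot: [-1.391, -0.866, 0.871]
wrist_force: [-0.2, -0.6, 3.7]
gripper_width: 0.0112
```

>>> arm_command --rows '[0, 0, 0, 0, 0, 0, 0.0, 0, 0, 0, 0, 0, 0, 0.0, 0, -0.003, 0, 0, 0, 0, 0.0, 0, -0.01, 0, 0, 0, 0, 0.0]'

```text
t: 4.53
eef_pos: [0.5213, 0.2395, 0.0927]
tool_rot: [-1.392, -0.862, 0.875]
wrist_force: [0.7, -0.6, -3.5]
gripper_width: 0.0113
```

>>> arm_command --rows '[0, -0.02, 0, 0, 0, 0, 0, 0, -0.025, 0, 0, 0, 0, 0, 0, -0.025, 0, 0, 0, 0, 0, 0, -0.025, 0, 0, 0, 0, 0, 0, -0.02, 0, 0, -0.06, 0, 0, 0, 0, 0, 0, -0.08, 0, 0, 0, 0, 0, 0, -0.08, 0, 0, 0, 0, 0, 0, -0.08, 0, 0]'

```text
t: 5.2
eef_pos: [0.5223, 0.2407, 0.21]
tool_rot: [-1.276, -1.095, 1.101]
wrist_force: [0.2, 0.0, -2.7]
gripper_width: 0.0116
```

>>> arm_command --rows '[-0.01, 0, -0.005, 0, -0.058, 0, 0, -0.02, 0, -0.009, 0, 0, 0, 0, -0.02, 0, -0.009, 0, 0, 0, 0, -0.02, 0, -0.01, 0, 0, 0, 0, -0.02, 0, -0.01, 0, 0, 0, 0, -0.02, 0, -0.01, 0, 0, 0, 0, -0.02, 0, -0.01, 0, 0, 0, 0, -0.02, 0, -0.01, 0, 0, 0, 0]'

```text
t: 5.87
eef_pos: [0.5802, 0.0831, 0.2097]
tool_rot: [-1.252, -1.134, 1.142]
wrist_force: [0.2, -0.6, -3.0]
gripper_width: 0.0117
```

>>> arm_command --rows '[-0.02, 0, -0.01, 0, 0, 0, 0, -0.02, 0, -0.01, 0, 0, 0, 0, -0.02, 0, -0.01, 0, 0, 0, 0, -0.02, 0, -0.01, 0, 0, 0, 0, -0.014, 0, -0.006, 0, 0, 0, 0, -0.008, 0, -0.003, 0, 0, 0, 0, 0, 0, 0, 0, 0, 0, 0]'

```text
t: 6.45
eef_pos: [0.6193, -0.0235, 0.2095]
tool_rot: [-1.253, -1.132, 1.141]
wrist_force: [0.2, 0.4, -2.6]
gripper_width: 0.0115
```

Run:
```python
from h import *
delta([.6022+.0078,-.0863+.0796,.085+.011],np.radians(-5.6),-1)
for n in('top','scene'):
    p,d=capture(n);I=p[:,:,::-1];cv2.imwrite(f'pics/{n}2.png',I);np.save(f'pics/{n}2.npy',d)
    u,v=proj(n,[.605,-.06,.15])[0];u,v=int(u),int(v);print(n,u,v)
    c=crop(I,u-40,v-35,80,80,5);globals()[n]=c
cv2.imwrite('pics/c4.png',np.hstack([top,scene]))
```

```text
t 6.45 pos [ 0.6193 -0.0235  0.2095] j [ 0.278  0.285 -0.145  0.002 -1.145 -0.377] w 0.0115 F [ 0.17  0.44 -2.6 ]
toolframe dp(start axes) [0.0161 0.1135 0.0104] dr [-0.0037 -0.0002 -0.0032] world dp [-0.0093  0.0168 -0.1135]
top 383 184
scene 241 200
```

View pics/c4.png

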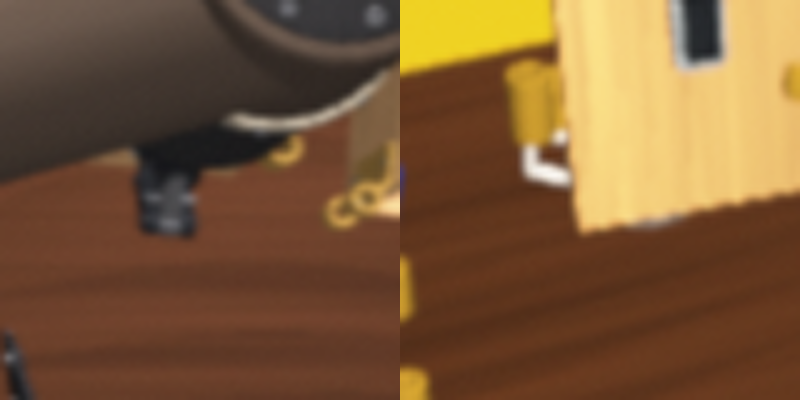

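```bash
cat >> h.py <<'E'
def facefit(I,d,s):
    # +x face of the held door, from the scene camera, in gripper-centred cabinet-ish axes
    P=cloud('scene',d);q=P-np.array(s['eef_pos']);R=goal(np.radians(-5.6),1).as_matrix()
    X=np.array([np.cos(np.radians(5.6)),-np.sin(np.radians(5.6)),0]);Y=np.array([-X[1],X[0],0])
    a=q@X;b=q@Y;c=q[...,2]
    m=(abs(a)<.012)&(abs(b)<.052)&(c>-.068)&(c<.045)&(I[...,2]>170)&(I[...,0]>70)
    A=np.c_[b[m],c[m],np.ones(m.sum())];t=a[m];w=np.ones(len(t),bool)
    for _ in range(4):
        k=np.linalg.lstsq(A[w],t[w],rcond=None)[0];r=t-A@k;w=abs(r)<2.5*r[w].std()
    print('face n',w.sum(),'yaw dev deg',np.degrees(-k[0]).round(2),'tilt deg',np.degrees(k[1]).round(2),'offset mm (expect 6)',(k[2]*1e3).round(2),'std',r[w].std()*1e3)
    return a,b,c
E
python3 - <<'E'
from h import *
s=get_state();I=cv2.imread('pics/scene2.png');d=np.load('pics/scene2.npy')
a,b,c=facefit(I,d,s)
m=(abs(a-.006)<.008)&(abs(b)<.075)&(c>-.09)&(c<.06)&(I[...,2]>150)&(I[...,0]>60)
B=b[m];C=c[m]
for z0 in np.arange(-.06,.045,.02):
    w=abs(C-z0)<.01;print(z0.round(3),'y ext',np.percentile(B[w],[.5,99.5]).round(4))
for y0 in(-.04,-.02,.02,.04):
    w=abs(B-y0)<.008;print(y0,'z ext',np.percentile(C[w],[.5,99.5]).round(4))
H=cv2.cvtColor(I,cv2.COLOR_BGR2HSV)
X=[.9952,-.0976];Y=[.0976,.9952];e=np.array(s['eef_pos'])
for z in(.0032,-.0268): # tube top/bottom rel TCP
    p=e+np.r_[-.068*np.array(Y),z+.002-.0]; print('pred knuckle end axis px scene',proj('scene',[e[0]-.068*Y[0],e[1]-.068*Y[1],e[2]+z+.002]).round(1),'top',proj('top',[e[0]-.068*Y[0],e[1]-.068*Y[1],e[2]+z+.002]).round(1))
E
```

```text
face n 2005 yaw dev deg -0.02 tilt deg 0.14 offset mm (expect 6) 4.96 std 1.3097496445934724
-0.06 y ext [-0.0551  0.0534]
-0.04 y ext [-0.0553  0.0536]
-0.02 y ext [-0.0683  0.0532]
0.0 y ext [-0.0558  0.0535]
0.02 y ext [-0.0554  0.0541]
0.04 y ext [-0.0554  0.0538]
-0.04 z ext [-0.07    0.0499]
-0.02 z ext [-0.0698  0.05  ]
0.02 z ext [-0.0699  0.0487]
0.04 z ext [-0.0699  0.0505]
pred knuckle end axis px scene [[226.1 179.2]] top [[398.7 177.7]]
pred knuckle end axis px scene [[227.6 191.9]] top [[396.5 179.4]]
```

>>> arm_command --rows '[0, 0.005, 0.003, 0, 0, 0, 0, 0, 0.015, 0.004, 0, 0, 0, 0, 0, 0.02, 0.003, 0, 0, 0, 0, 0, 0.02, 0, 0, 0, 0, 0, 0, 0.02, 0, 0, 0, 0, 0, 0, 0.018, 0, 0, 0, 0, 0, 0, 0.01, 0, 0, 0, 0, 0, 0, 0.0047, 0, 0, 0, 0, 0]'

```text
t: 7.22
eef_pos: [0.6079, -0.0207, 0.0953]
tool_rot: [-1.251, -1.133, 1.144]
wrist_force: [-0.8, -0.8, -2.4]
gripper_width: 0.0111
```

>>> arm_command --rows '[-0.01, 0, 0, 0, 0, 0, 0, -0.01, 0, 0, 0, 0, 0, 0, -0.01, 0, 0, 0, 0, 0, 0, 0, 0, 0, 0, 0, 0, 0, 0, 0, 0, 0, 0, 0, 0, 0, 0, 0, 0, 0, 0, 0]'

```text
t: 7.72
eef_pos: [0.6066, -0.0517, 0.0978]
tool_rot: [-1.254, -1.135, 1.14]
wrist_force: [0.7, 0.0, -2.2]
gripper_width: 0.0112
```

Run:
```python
from h import *
s=get_state();delta([.6032,-.0855,.0968],np.radians(-5.6),-1)
st=[];D=[]
for n in('top','scene'):
    L=[capture(n) for _ in range(3)]
    I=np.mean([p for p,_ in L],0).astype(np.uint8)[:,:,::-1].copy();d=np.mean([d for _,d in L],0);cv2.imwrite(f'pics/{n}3.png',I);np.save(f'pics/{n}3.npy',d)
    st.append(I)
facefit(st[1],d,s)
cv2.imwrite('pics/c5.png',np.hstack([crop(st[0],390,170,40,50,10),crop(st[1],185,205,40,50,10)]))
```

```text
t 7.72 pos [ 0.6066 -0.0517  0.0978] j [ 0.237  0.367 -0.307  0.003 -0.899 -0.335] w 0.0112 F [ 0.66  0.04 -2.19]
toolframe dp(start axes) [-0.034   0.0011  0.0002] dr [-0.0014  0.0009 -0.0026] world dp [-0.0034 -0.0338 -0.001 ]
face n 1660 yaw dev deg 0.11 tilt deg -0.03 offset mm (expect 6) 4.41 std 0.8047756933979195
```

View pics/c5.png

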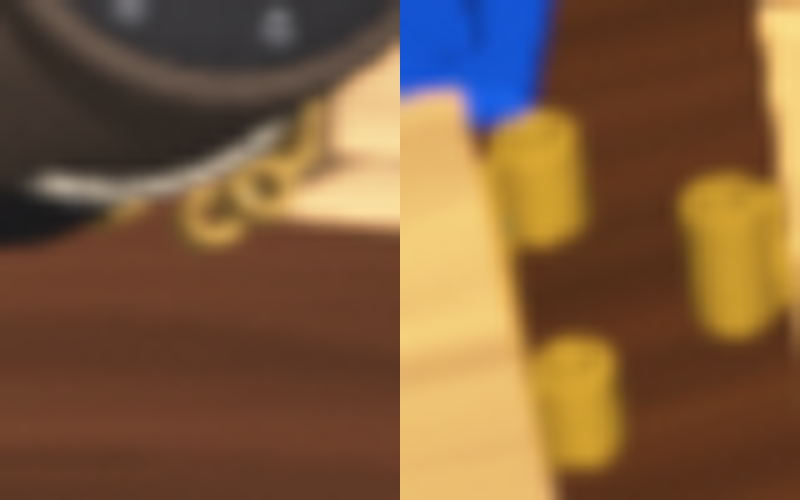

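```bash
cat >> h.py <<'E'
from scipy.optimize import least_squares
from scipy.ndimage import map_coordinates as mc
def hull(p,z0,z1):
    t=np.linspace(0,2*np.pi,60);c=np.c_[p[0]+.009*np.cos(t),p[1]+.009*np.sin(t)]
    P=np.r_[np.c_[c,0*t+z0],np.c_[c,0*t+z1]];return cv2.convexHull(proj('scene',P).astype(np.float32))[:,0].astype(float)
def resid(G,p,z0,z1,dirs,lev=None):
    h=hull(p,z0,z1);pts=[];nn=[]
    c0=h.mean(0);ax=np.diff(proj('scene',[[*p[:2],z1],[*p[:2],z0]]),axis=0)[0];L=np.hypot(*ax);ax/=L;rt=np.array([ax[1],-ax[0]]);rt*=np.sign(rt[0])
    out=[]
    for a,b in zip(h,np.roll(h,-1,0)):
        e=b-a;l=np.hypot(*e)
        if l<1e-6: continue
        n=np.array([e[1],-e[0]])/l;n*=np.sign(n@((a+b)/2-c0))
        k=max(1,int(round(l/.7)))
        for i in range(k):
            q=a+e*(i+.5)/k
            tag='r' if n@rt>.9 else 'l' if n@rt<-.9 else 'b' if n@ax>.8 else 't' if n@ax<-.8 else ''
            if tag and tag in dirs: pts.append(q);nn.append(n);out.append(l/k)
    pts=np.array(pts);nn=np.array(nn);s=np.linspace(-3,3,61)
    X=pts[:,None]+nn[:,None]*s[:,None];g=mc(G,[X[...,1],X[...,0]],order=1)
    hi=g[:,:15].mean(1);lo=g[:,-15:].mean(1)
    f=np.clip((g-lo[:,None])/np.maximum(hi-lo,20)[:,None],-.2,1.2)
    return (f.sum(1)*.1-3)*np.sqrt(out)   # >0: seen edge lies further out
E
cat > fit.py <<'E'
import sys
from h import *
def run(I,s,d=None,ddirs='lb',z=None):
    G=I[...,1].astype(float);e=np.array(s['eef_pos'])
    fc=lambda p:np.r_[resid(G,p,.106+p[2],.128+p[2],'rb').mean(),0] 
    def C(p):
        r=[]
        for z0,z1 in((.106,.128),(.046,.068)):
            for k in 'rb': r.append(resid(G,p,z0,z1,k).mean())
        return np.array(r)
    c=least_squares(C,[.5956,-.154],diff_step=1e-3);zk=e[2]-.0092 if z is None else z
    D=lambda p:np.array([resid(G,p,zk-.015,zk+.015,k).mean() for k in ddirs])
    p0=e[:2]-.068*np.array([.0976,.9952])
    dd=least_squares(D,p0,diff_step=1e-3)
    r=dd.x-c.x;X=np.array([.9952,-.0976]);Y=np.array([.0976,.9952])
    print('hinge',c.x.round(4),'res',c.fun.round(2),'door kn',dd.x.round(4),'pred',p0.round(4),'res',dd.fun.round(2))
    print('knuckle-hinge in cab X,Y mm',(r@X*1e3).round(2),(r@Y*1e3).round(2),'z',zk*1e3-87)
    if d is not None:
        f,cx,cy,E=cam('scene')
        for nm,p,z0,z1 in(('up',c.x,.106,.128),('lo',c.x,.046,.068),('door',dd.x,zk-.015,zk+.015)):
            h=hull(p,z0,z1);m=np.zeros((400,640),np.uint8);cc=h.mean(0)
            cv2.fillConvexPoly(m,np.round(cc+(h-cc)*.5).astype(int),1)
            v,u=np.nonzero(m);ray=np.c_[(u-cx)/f,(v-cy)/f,np.ones(len(u))]@E[:3,:3];o=-E[:3,:3].T@E[:3,3]
            a=(ray[:,:2]**2).sum(1);w=o[:2]-p;b=ray[:,:2]@w;t=(-b-np.sqrt(np.maximum(b*b-a*(w@w-.009**2),0)))/a
            print(nm,'depth minus model mm',np.percentile((d[v,u]-t)*1e3,[25,50,75]).round(1),len(u))
if __name__=='__main__':
    n=sys.argv[1];run(cv2.imread(f'pics/scene{n}.png'),get_state(),np.load(f'pics/scene{n}.npy'))
E
python3 fit.py 3
```

```text
hinge [ 0.5926 -0.1545] res [-0.02  0.03  0.02 -0.03] door kn [ 0.599  -0.1168] pred [ 0.5997 -0.1187] res [-0. -0.]
knuckle-hinge in cab X,Y mm 2.72 38.05 z 0.9979752163739875
up depth minus model mm [-3.9 -2.8 -1.7] 45
lo depth minus model mm [-3.7 -2.8 -1.5] 37
door depth minus model mm [-0.1  0.6  2. ] 47
```

Run:
```python
from h import *
I=cv2.imread('pics/scene3.png')
for v in(222,226,243,247): print('cab',v,[(u,*I[v,u,::-1].tolist()) for u in range(191,209)])
for v in(228,232,235): print('door',v,[(u,*I[v,u,::-1].tolist()) for u in range(210,226)])
print([ (v,*I[v,218,::-1].tolist()) for v in range(218,244)])
print([ (v,*I[v,199,::-1].tolist()) for v in range(212,234)])
print([ (v,*I[v,203,::-1].tolist()) for v in range(234,256)])
for z0,z1,p in((.106,.128,(.5956,-.1545)),(.046,.068,(.5956,-.1545)),(.073,.103,(.5997,-.1187))): print(hull(p,z0,z1).min(0),hull(p,z0,z1).max(0))
```

```text
cab 222 [(191, 233, 187, 108), (192, 228, 179, 93), (193, 213, 164, 67), (194, 194, 147, 47), (195, 183, 138, 42), (196, 191, 144, 43), (197, 202, 154, 46), (198, 209, 160, 48), (199, 210, 161, 47), (200, 205, 157, 45), (201, 192, 146, 43), (202, 166, 123, 38), (203, 125, 85, 31), (204, 101, 59, 28), (205, 97, 53, 27), (206, 97, 53, 28), (207, 98, 54, 28), (208, 98, 53, 29)]
cab 226 [(191, 245, 207, 124), (192, 244, 206, 120), (193, 236, 192, 99), (194, 214, 165, 68), (195, 183, 141, 51), (196, 178, 136, 46), (197, 194, 147, 44), (198, 205, 157, 47), (199, 210, 161, 47), (200, 207, 159, 47), (201, 198, 150, 44), (202, 174, 130, 39), (203, 136, 96, 32), (204, 105, 65, 29), (205, 92, 53, 27), (206, 90, 51, 28), (207, 89, 50, 26), (208, 88, 50, 27)]
cab 243 [(191, 237, 193, 114), (192, 237, 194, 114), (193, 238, 194, 115), (194, 238, 195, 115), (195, 238, 194, 115), (196, 235, 190, 109), (197, 222, 171, 85), (198, 207, 158, 59), (199, 201, 154, 47), (200, 204, 156, 46), (201, 210, 160, 48), (202, 213, 163, 49), (203, 213, 163, 49), (204, 209, 160, 47), (205, 185, 139, 41), (206, 137, 97
[... 2351 characters left out ...]
11, 38), (230, 106, 65, 28), (231, 90, 50, 27), (232, 87, 49, 26), (233, 85, 47, 26)]
[(234, 83, 47, 25), (235, 86, 48, 26), (236, 90, 50, 28), (237, 99, 57, 28), (238, 132, 87, 33), (239, 181, 132, 41), (240, 198, 150, 45), (241, 199, 151, 44), (242, 208, 159, 48), (243, 213, 163, 49), (244, 211, 162, 48), (245, 209, 160, 47), (246, 209, 160, 48), (247, 208, 160, 47), (248, 209, 160, 48), (249, 209, 160, 47), (250, 201, 153, 46), (251, 163, 117, 38), (252, 115, 72, 31), (253, 94, 53, 28), (254, 90, 50, 27), (255, 89, 49, 27)]
[193.20433044 215.59329224] [203.42173767 229.16859436]
[197.14541626 238.22244263] [206.96789551 251.41894531]
[212.1348114  222.05822754] [222.21937561 238.28132629]
```

>>> arm_command --rows '[0, 0.001, 0.0006, 0, 0, 0, 0, -0.006, 0, 0, 0, 0, 0, 0, -0.007, 0, 0, 0, 0, 0, 0, -0.007, 0, 0, 0, 0, 0, 0, 0, 0, 0, 0, 0, 0, 0, 0, 0, 0, 0, 0, 0, 0]'

```text
t: 8.52
eef_pos: [0.6037, -0.0718, 0.0962]
tool_rot: [-1.254, -1.134, 1.141]
wrist_force: [0.2, -0.9, -2.7]
gripper_width: 0.0113
```

>>> arm_command --rows '[-0.005, 0, 0, 0, 0, 0, 0, -0.005, 0, 0, 0, 0, 0, 0, -0.004, 0, 0, 0, 0, 0, 0, -0.002, 0, 0, 0, 0, 0, 0, 0, 0, 0, 0, 0, 0, 0, 0, 0, 0, 0, 0, 0, 0, 0, 0, 0, 0, 0, 0, 0]'

```text
t: 9.1
eef_pos: [0.6023, -0.0869, 0.0963]
tool_rot: [-1.253, -1.135, 1.141]
wrist_force: [-0.4, 0.9, -2.7]
gripper_width: 0.0113
```

Run:
```python
from h import *
s=get_state();L=[capture('scene') for _ in range(4)]
I=np.mean([p for p,_ in L],0).round().astype(np.uint8)[:,:,::-1].copy();d=np.mean([x[1] for x in L],0);cv2.imwrite('pics/scene4.png',I);np.save('pics/scene4.npy',d)
delta([.6032,-.0855,.0968],np.radians(-5.6),-1);facefit(I,d,s)
cv2.imwrite('pics/c6.png',np.hstack([crop(I,180,205,40,55,10),crop(capture('top')[0][:,:,::-1],390,165,40,55,10)]))
for v in(219,220,222,224,226,229,232,234,236,238,243,245,247): print(v,'R',I[v,193:213,2].tolist())
for u in(199,200,201,203): print(u,'G',I[210:256,u,1].tolist())
```

```text
t 9.3 pos [ 0.6024 -0.0868  0.0963] j [ 0.179  0.369 -0.309  0.003 -0.896 -0.276] w 0.0111 F [-0.42 -0.41 -1.5 ]
toolframe dp(start axes) [ 0.0014 -0.0005 -0.0007] dr [-0.0025  0.002  -0.0029] world dp [0.0008 0.0013 0.0005]
face n 1705 yaw dev deg 0.06 tilt deg 0.08 offset mm (expect 6) 4.71 std 0.6697676729779461
219 R [136, 173, 193, 197, 202, 205, 204, 205, 198, 158, 116, 151, 230, 245, 246, 244, 244, 247, 249, 250]
220 R [165, 184, 197, 203, 210, 214, 213, 210, 195, 159, 118, 142, 220, 242, 245, 244, 243, 246, 249, 250]
222 R [213, 193, 182, 190, 201, 208, 210, 205, 192, 166, 126, 117, 175, 234, 245, 244, 243, 245, 249, 250]
224 R [227, 200, 181, 182, 196, 206, 209, 206, 196, 171, 130, 105, 150, 230, 245, 245, 243, 244, 248, 250]
226 R [235, 214, 182, 178, 193, 204, 209, 206, 198, 178, 150, 136, 170, 230, 244, 245, 243, 243, 246, 249]
229 R [240, 229, 200, 183, 188, 199, 204, 202, 197, 198, 195, 190, 197, 212, 237, 244, 243, 242, 244, 248]
232 R [239, 234, 211, 166, 160, 182, 198, 204, 202, 196, 184, 179, 196, 216, 238, 244, 244, 242, 244, 248]
234 R [242, 240, 227, 177, 156, 17
[... 816 characters left out ...]
4, 154, 161, 170, 177]
200 G [50, 52, 52, 53, 54, 72, 113, 138, 147, 158, 162, 158, 157, 157, 158, 158, 158, 158, 155, 154, 161, 161, 156, 154, 153, 153, 152, 152, 150, 149, 147, 147, 152, 156, 151, 144, 142, 140, 139, 138, 136, 123, 110, 108, 118, 128]
201 G [52, 52, 53, 53, 53, 64, 96, 129, 146, 151, 148, 145, 146, 148, 149, 150, 150, 149, 146, 150, 158, 157, 155, 154, 155, 154, 155, 154, 154, 154, 153, 152, 155, 160, 158, 154, 152, 150, 148, 147, 140, 112, 79, 66, 67, 73]
203 G [127, 119, 111, 105, 95, 81, 74, 73, 75, 76, 79, 82, 86, 88, 90, 96, 108, 134, 149, 149, 143, 140, 139, 140, 142, 142, 144, 144, 144, 145, 146, 148, 157, 162, 161, 160, 159, 159, 160, 160, 151, 117, 72, 53, 50, 49]
```

View pics/c6.png

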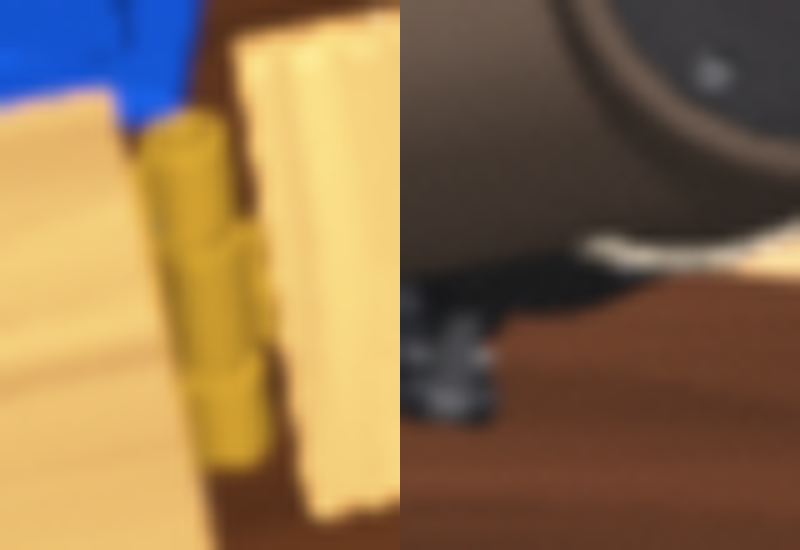

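Run:
```python
from h import *
d=np.load('pics/scene4.npy');d3=np.load('pics/scene3.npy');p=np.array([.5956,-.1545])
f,cx,cy,E=cam('scene');o=-E[:3,:3].T@E[:3,3]
def chk(nm,d,rows,p,ax):
    r=[]
    for v in rows:
        for u in ax(v)+np.array([-2,-1,0,1,2]):
            u=int(round(u));ray=np.array([(u-cx)/f,(v-cy)/f,1])@E[:3,:3];w=o[:2]-p
            a=ray[:2]@ray[:2];b=ray[:2]@w;q=b*b-a*(w@w-.009**2)
            if q>0:r.append((d[v,u]-(-b-np.sqrt(q))/a)*1e3)
    print(nm,len(r),'median',np.median(r).round(2),'mean',np.mean(r).round(2),'se',(np.std(r)/len(r)**.5).round(2))
ax=lambda v:198.31+.1693*(v-222.4)
for D,t in((d,'now'),(d3,'before')):
    chk(t+' up',D,range(221,228),p,ax);chk(t+' lo',D,range(244,250),p,ax)
chk('now door',d,range(231,239),p,ax)
chk('before door',d3,range(227,237),np.array([.5997,-.1185]),lambda v:217.18+.14*(v-230.2))
s=[];
import time
for n in range(4):
    capture('scene');g=get_state();s.append(np.r_[g['eef_pos'],g['wrist_force'],g['moment'],g['t']])
print(np.mean(s,0).round(4))
```

```text
now up 35 median -0.12 mean 0.15 se 0.16
now lo 30 median 0.17 mean -7.73 se 8.02
before up 35 median 0.27 mean -8.53 se 8.91
before lo 30 median 0.56 mean 0.64 se 0.17
now door 40 median 1.75 mean 1.65 se 0.13
before door 50 median 1.67 mean 1.84 se 0.15
[ 6.0230e-01 -8.6900e-02  9.6300e-02 -2.4850e-01  2.8900e-02 -2.1771e+00
  7.7000e-03 -7.8000e-03 -6.1000e-03  9.4750e+00]
```

>>> arm_command --rows '[-0.0003, -0.0005, -0.001, 0, 0, 0, 0, 0, 0, 0, 0, 0, 0, 0, 0, 0, 0, 0, 0, 0, 0, 0, 0, 0, 0, 0, 0, 0, 0, 0, 0, 0, 0, 0, 0, 0, 0, 0, 0, 0, 0, 0]'

```text
t: 10.05
eef_pos: [0.6032, -0.0874, 0.0967]
tool_rot: [-1.253, -1.135, 1.142]
wrist_force: [-0.4, -0.8, -2.4]
gripper_width: 0.0115
```

Run:
```python
from h import *
L=[];s=[]
for _ in range(6):
    L.append(capture('scene'));g=get_state();s.append(np.r_[g['eef_pos'],g['wrist_force'],g['moment'],g['t']])
print(np.mean(s,0).round(4))
I=np.mean([p for p,_ in L],0)[:,:,::-1];d=np.median([x[1] for x in L],0)
p=np.array([.5956,-.1545]);f,cx,cy,E=cam('scene');o=-E[:3,:3].T@E[:3,3]
for nm,rows in(('up',range(221,228)),('lo',range(244,250)),('door',range(231,239))):
    r=[]
    for v in rows:
        for k in(-2,-1,0,1,2):
            u=int(round(198.31+.1693*(v-222.4)+k));ray=np.array([(u-cx)/f,(v-cy)/f,1])@E[:3,:3];w=o[:2]-p
            a=ray[:2]@ray[:2];b=ray[:2]@w;q=b*b-a*(w@w-.009**2)
            if q>0:r.append((d[v,u]-(-b-np.sqrt(q))/a)*1e3)
    print(nm,np.median(r).round(2))
for v in(222,226,232,234,236,245): print(v,'R',I[v,195:207,2].round().astype(int).tolist())
for u in(199,200,201,203): print(u,'G',I[216:246,u,1].round().astype(int).tolist())
```

```text
[ 6.0320e-01 -8.7400e-02  9.6800e-02 -3.7350e-01 -6.4200e-02 -2.2233e+00
  9.5000e-03 -2.5200e-02  8.8000e-03  1.0225e+01]
up 0.5
lo 0.67
door 0.6
222 R [182, 190, 202, 208, 209, 205, 192, 166, 126, 132, 202, 239]
226 R [182, 177, 193, 204, 209, 207, 198, 178, 150, 135, 168, 232]
232 R [212, 173, 169, 186, 198, 204, 202, 195, 182, 181, 194, 206]
234 R [228, 182, 163, 179, 194, 202, 201, 196, 184, 178, 197, 215]
236 R [236, 200, 167, 175, 191, 200, 202, 197, 187, 176, 187, 201]
245 R [236, 235, 230, 206, 185, 190, 202, 208, 208, 202, 184, 150]
199 G [127, 149, 150, 157, 164, 164, 161, 160, 160, 160, 160, 160, 159, 155, 159, 158, 152, 149, 148, 147, 145, 144, 142, 140, 141, 146, 152, 154, 146, 140]
200 G [113, 138, 147, 158, 161, 158, 157, 157, 158, 158, 158, 158, 155, 154, 160, 161, 157, 154, 154, 154, 153, 153, 152, 151, 150, 152, 155, 156, 150, 144]
201 G [96, 129, 146, 151, 148, 145, 146, 148, 149, 150, 150, 150, 148, 151, 158, 158, 155, 154, 154, 154, 154, 155, 154, 154, 154, 155, 157, 160, 158, 153]
203 G [87, 80, 77, 76, 80, 83, 86, 88, 91, 96, 108, 134, 152, 151, 142, 137, 138, 138, 139, 140, 141, 142, 143, 144, 144, 147, 157, 162, 161, 159]
```

```bash
python3 -c "
from h import *
print(finish_job());print(get_state()['eef_pos'],get_state()['t'])"
```

```text
the job is handed in; nothing more can be done
None
the job is handed in; nothing more can be done
```

I lifted the door out of the wooden stand with a 60 N grip from above, turned it in line with the cabinet front, and brought it in level from the cabinet's side. It is held in the hinge gap now. I handed the job in at about 10 s of the 42 s allowed.

Last checks:
- **Sideways fit:** in the scene camera the door's knuckle lines up with the cabinet's two knuckles to about 0.1–0.2 pixel, roughly 0.3 mm.
- **Depth fit:** the three knuckles read 0.5, 0.7 and 0.6 mm against the model, so they agree.
- **Height:** the knuckle sits about 87 mm above the desk, within roughly 0.5 mm.
- **Angle:** yaw and tilt were within about 0.1° before a last sideways shift of about 1 mm.
- **Weight:** the wrist carries a steady force of about 2.2 N, which is the door's weight, with no sign of contact.

Two things were not clean:
- **Disagreeing measurement:** my first knuckle edge fit was off from the other measurements by 2–3 mm. I dropped it and used shading and depth instead, which led to that last shift.
- **Top camera:** the gripper hid the hinge from it at the end, so the final fit was checked with the scene camera and the arm's own position only.

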